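# Send a batch of seed jars down the tipping tray

### The arm

A 7-joint arm with a two-finger parallel gripper is mounted at the origin on the work surface. World frame = base frame: x ahead of the robot, y to its left, z up, the work surface at z = 0. Lengths are in m, angles in degrees, forces in N, time in s.
With the tool pointing down it reaches from about 0.35 to 0.775 m from the base axis. Payload 3.1 kg.
Tool frame: the origin (TCP) lies midway between the tips of the shut fingers; the grasp point (between the pads) lies 19 mm behind it; z points along the fingers, y is the direction in which the jaws open and shut (so a half turn about z gives the same grasp; the last joint's range is limited). The gripper opens to 85 mm and grips with 20 to 120 N. Pads are 22 mm wide; open, the fingers measure 114 mm over their backs; the gripper's body (76 mm by 85 mm) begins 54 mm behind the grasp point. The pads swing forward as they close: fully open they stand 13 mm farther back than shut.
Start: joints at [72.726, 17.813, 0.802, 86.603, -0.252, 75.585, -1.558], TCP at [0.141, -0.532, 0.231] pointing down, gripper open.
Joint ranges: [-154.91, 154.91], [-16.99, 109.72], [-72.82, 74.43], [7.12, 147.25], [-82.49, 262.49], [11.32, 116.49], [-174.64, 174.64]. Speed limits (degrees/s): [159.86, 159.86, 180, 180, 180, 180, 180].

### API

Orientations are given as a 3x3 rotation matrix whose columns are the frame's x, y, z axes.
In Python, from cell import * gives the robot as it stands.
- The arm moves only by the tool play_rows, never from a script. Its argument "targets" is a list of rows, each a list of 6 numbers: the shift along the tool's x, y, z scaled (see below), then the turn, a rotation vector about the tool's x, y, z scaled (see below). In form: [[x, y, z, ax, ay, az], ...]. A call has 1 to 20 rows; each row is the pose to reach, as a shift and turn from the pose commanded when the call began, along the tool's axes at that moment, turning the shorter way round; what a row does not reach only later rows make up. The controller multiplies each number of a shift by 0.12 m and each number of a turn by 180 degrees. A row lasts 1/12 s, in which the tool goes at most 41.7 mm and 7.16 degrees, less where a joint would pass 70% of its speed; a pose out of reach is approached as far as the arm can. A call with a number of a shift or a turn outside -1 to 1 is refused whole. A call with a gripper value outside its range is refused whole. "claw" is the gripper's target within -1 to 1 (fully open at 1, half-way at 0, shut at -1), set as the call begins (left out, the last holds). The fingers move at their own pace and stop on an object; the grip force is fixed at half the most. Time passes only in rows, so rows that repeat a pose let the fingers close. It gives the time, the measured TCP pose, the force and the opening at its end, in the units of the state.
- sense(): the state, without advancing time (a new reading comes with each control period).
- get_image(name): name is "side" or "top"; returns the picture (480x640x3 uint8, red, green, blue); there is no depth.
- camera_model(name): a dict with "mtx" (3x3 intrinsics, pixels), "T" (4x4, takes a point from camera to world coordinates). Camera axes: x right, y down, z forward; pixel columns grow to the right and rows downward; lengths in m; the calibration is good to about 2 mm. A picture is of the moment at which its call begins. camera_model takes no time and is no camera call.
- close_job(): hands the job in, once; it reports no verdict.
The state is a dict: "time": time; "qpos": joint angles; "dq": joint speeds; "effort": joint torques, N m; "tcp_pos": TCP position; "orientation": TCP orientation; "wrist_force": force on the tool from outside, world axes, zero at the start; "torque": the same for the moment, N m; "gripper_width": finger opening in m.
Only numpy, scipy, OpenCV 4.12 (cv2) and the standard library are available. Lean on these libraries where they do the work, as an engineer would, in place of code of your own. Each camera call takes 0.05 s, during which the arm holds its last target. There are 200 camera calls.

### The job

Send the whole batch of square seed jars down the tipping tray into the green crate: turn the collar on the barrel to the single square mark, which locks the tray level, put all the jars on the tray together, then turn the collar to the twin-bar mark so that their weight tips the tray and they slide into the crate. When every jar is in the crate, turn the collar back to the square mark, with the tray level again, and leave the other things on the bench where they are.

Things in the scene. Friction and masses are not known exactly. Their poses are not given: they have to be found in the camera images.
- tipper: The fixed tipping station: a tray that tips towards the crate, and behind it an upright barrel with a collar ring. Origin on the bench straight below the tray's pivot line; x runs along that line, y points from the barrel towards the crate. Tray posts at x = +-100 mm, 177 mm high. Base plate 110 mm along x, y = -210 to +40 mm, 12 mm thick.
- collar_axis (a point): On the vertical axis of barrel and collar, at the top face of the collar (height 190 mm), at x = 0, y = -150 mm of the tipper. The steel barrel is fixed, 50 mm in diameter, top at 198 mm; the black collar ring around it is 84 mm in diameter, heights 166 to 190 mm.
- collar (a joint): Collar angle in rad, growing clockwise seen from above, -0.08 to 2.17. Detents every 0.419 (24 degrees): 0, 0.419, 0.838, 1.257, 1.676, 2.094; let go, it springs to the nearest; 1.5 to 4 N at the stud turns it past one. Square mark = 0.419: a steel finger on the side away from the stud lies 2 mm above the tray's tail and locks it. Twin-bar mark = 1.676: tray free.
- stud (a point): Centre of the top of the collar's handle, an upright steel pin 16 mm in diameter, free from height 190 to 240 mm. It stands 62 mm from the collar's axis on a radial arm of the collar, whose white nose points at the mark that is set. Pinch the pin from above and carry it round the axis.
- square_mark (a point): Single raised white square, 18 mm, the lock mark: on a fixed grey fan plate below the collar (plate top at 152 mm, reaching 97 mm from the axis), 84 mm from the axis, straight along -y of the tipper. Thin ticks mark the unused detents.
- twin_mark (a point): Pair of parallel raised white bars, 22 mm long, the release mark: on the same fan plate, 72 degrees clockwise (from above) from the square mark.
- tray_floor (a point): Centre of the tray's polished steel floor, height 180 mm when level; axes of the tray: x along the pivot line, y towards the open lip, z up. Inside 166 mm along x, y from -90 mm (rear wall) to +115 mm (lip); side and rear walls 18 mm high. The pivot line is at y = -75 mm, z = -15 mm. Room for four jars, two by two, about 76 mm apart.
- tray (a joint): Tipping angle of the tray in rad: 0 level, 0.55 fully tipped, lip down over the crate. A counterweight brings the empty tray back level. Locked, it gives up to about 0.04; unlocked, one jar well forward or any two jars tip it and jars slide off.
- crate: Green crate, fixed on the bench below the lip of the tray: outside 220 mm along x, 280 mm along y, walls 5 mm, floor 6 mm; on the tray's side a smooth ramp falls from 70 mm at the wall to the floor at mid-length. Origin at the centre of its underside, axes about as the tipper's. Walls 75 mm high on the tray's side (-y), 100 mm at the far end, 80 mm on the sides.
- jar1: White square seed jar with a paper label: body 56 x 56 mm and 46 mm tall, with a round grey cap 42 mm in diameter and 28 mm tall, 74 mm tall in all, about 0.2 kg (0.15 to 0.26). Origin at the centre of its underside, z towards the cap, x and y square to its sides. It can be lifted by the cap. There are three or four jars; those that are absent read None.
- jar2: White square seed jar with a paper label: body 56 x 56 mm and 46 mm tall, with a round grey cap 42 mm in diameter and 28 mm tall, 74 mm tall in all, about 0.2 kg (0.15 to 0.26). Origin at the centre of its underside, z towards the cap, x and y square to its sides. It can be lifted by the cap. There are three or four jars; those that are absent read None.
- jar3: White square seed jar with a paper label: body 56 x 56 mm and 46 mm tall, with a round grey cap 42 mm in diameter and 28 mm tall, 74 mm tall in all, about 0.2 kg (0.15 to 0.26). Origin at the centre of its underside, z towards the cap, x and y square to its sides. It can be lifted by the cap. There are three or four jars; those that are absent read None.
- jar4: White square seed jar with a paper label: body 56 x 56 mm and 46 mm tall, with a round grey cap 42 mm in diameter and 28 mm tall, 74 mm tall in all, about 0.2 kg (0.15 to 0.26). Origin at the centre of its underside, z towards the cap, x and y square to its sides. It can be lifted by the cap. There are three or four jars; those that are absent read None.
- tin: Bystander: small plain tin, 52 mm wide and 60 mm tall; origin at the centre of its underside.
- sprayer: Bystander: amber bottle, 60 mm wide and 150 mm tall; origin at the centre of its underside.
- brush: Bystander: brush, 150 mm long, lying down; origin at the centre of its underside.
- labelbox: Bystander: white box 100 x 60 x 50 mm; origin at the centre of its underside.
- dish: Bystander: shallow white dish 90 mm wide, 30 mm tall; origin at the centre of its underside.
- potA: Bystander: empty black plant pot 90 mm wide, 85 mm tall; origin at the centre of its underside.
- spatula: Bystander: spatula 180 mm long, lying down; origin at the centre of its underside.
There are look-alikes about, which are no part of the job. What is shaped like the jar4 but pink is not meant.

How it is judged:
By the outcome, as a careful person would: the job done as asked, in the order asked, and still so for the second after the job is handed in, with the robot touching nothing.
Of jar1, jar2, jar3, jar4 only 3 to 4 are there at a start; the rules pass over those that are not, and their reading is None.
At some moment in a run one of jar1, jar2, jar3, jar4 may be knocked a few centimetres aside while the robot is not near it.
Once in a run the grip may slacken for a moment while it holds something.
It also fails if it takes over 208 s, if anything falls off the work surface, if the arm or the gripper's body presses on something with over 40 N, if the wrist force passes 120 N, or if a joint passes its speed limit or range.

## Working session

There is one attempt and no reset: what is moved stays moved. The work goes in short steps, Python scripts to look and compute and a tool call to move; the robot and the scene stay as the last step left them, time stands still between calls to the robot, and variables do not carry over. Pictures are saved under pics/ and viewed, about 12 in all and at most 16, crops included, and the job is handed in when it is done.

Besides the shell and the picture viewer there is one more tool, called after "Request:" by a JSON object that holds its "fn" and its "kwargs". play_rows: Moves the arm, as the interface text tells. Its arguments: {"type":"object","properties":{"targets":{"type":"array","items":{"type":"array","items":{"type":"number","minimum":-1,"maximum":1}}},"claw":{"type":"number"}},"required":["targets"]}

```bash
ls; mkdir -p pics
python3 - <<'E'
from cell import *
import cv2
s=sense();print({k:s[k] for k in('time','tcp_pos','orientation','gripper_width','wrist_force')})
for n in('top','side'):
    cv2.imwrite(f'pics/{n}0.png',get_image(n)[:,:,::-1]);c=camera_model(n);print(n,c['mtx'],c['T'])
E
```

```text
pics
{'time': 0.0, 'tcp_pos': array([ 0.14110339, -0.53083379,  0.23021471]), 'orientation': array([[ 9.66427262e-01,  2.56939414e-01, -6.96921572e-04],
       [ 2.56940342e-01, -9.66424626e-01,  2.25907955e-03],
       [-9.30755933e-05, -2.36230333e-03, -9.99997205e-01]]), 'gripper_width': 0.08521961252303012, 'wrist_force': array([-0.09758955,  0.93574273,  0.15882296])}
top [[580.56593115   0.         310.12386755]
 [  0.         580.56593115 242.73605136]
 [  0.           0.           1.        ]] [[-0.01376692 -0.98173912  0.18973343  0.23064705]
 [-0.99990326  0.01314018 -0.0045609  -0.13412013]
 [ 0.00198448 -0.18977787 -0.98182505  1.74102453]
 [ 0.          0.          0.          1.        ]]
side [[529.15574659   0.         320.39994214]
 [  0.         529.15574659 238.74736481]
 [  0.           0.           1.        ]] [[-0.9997171  -0.01167489  0.02072216  0.50007247]
 [-0.02320706  0.6696426  -0.74232084  0.83265626]
 [-0.00520992 -0.74259174 -0.6697241   1.00738535]
 [ 0.          0.          0.          1.        ]]
```

View pics/top0.png

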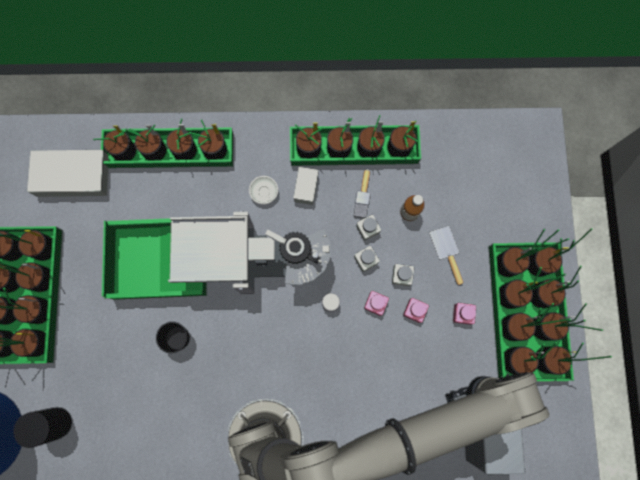

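View pics/side0.png

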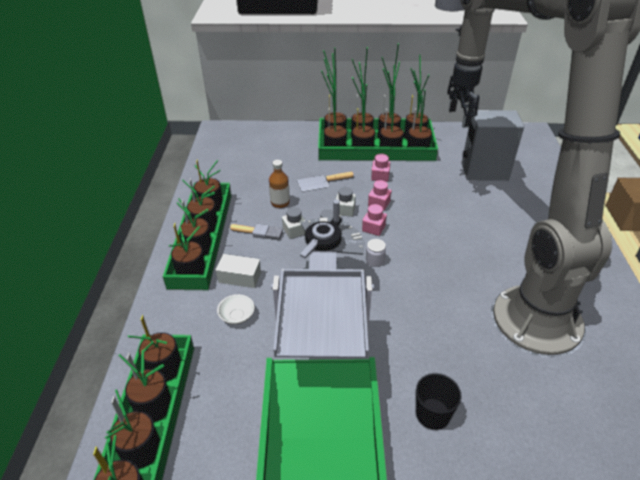

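The top view shows three white jars with caps near (369,222), (366,254) and (404,269), plus three pink look-alikes. The tray is around (208,250), the collar near (295,248) and the crate is on the left. The side view shows the same things, with no fourth jar visible. Next I'll enlarge the collar and jars.

Run:
```python
import cv2
a=cv2.imread('pics/top0.png')
cv2.imwrite('pics/c1.png',cv2.resize(a[195:315,255:415],None,fx=5,fy=5,interpolation=cv2.INTER_CUBIC))
cv2.imwrite('pics/c2.png',cv2.resize(a[190:310,95:255],None,fx=5,fy=5,interpolation=cv2.INTER_CUBIC))
```

```text
(no output)
```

View pics/c1.png

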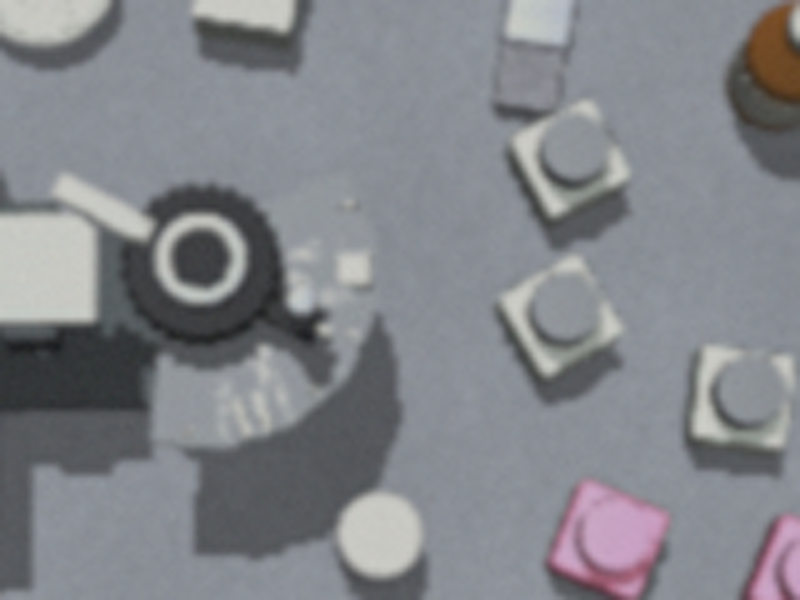

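View pics/c2.png

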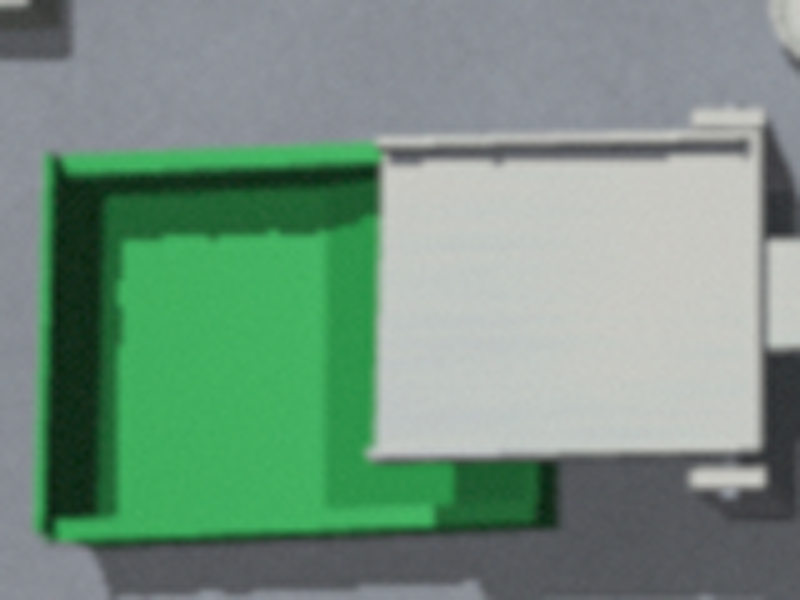

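The collar crop shows the nose about 24° clockwise of the square mark (354,269), i.e. angle ≈0.838. The stud top is near (300,296), the barrel top at (202,258), and the caps are at (575,153), (567,308) and (748,395). The tray crop shows the floor's lip edge running from (383,150) to (372,452) and the rear wall at x≈760.

```bash
cat > h.py <<'E'
import numpy as np, cv2
from cell import *
def ray(n,uv,z):
    c=camera_model(n);K,T=np.array(c['mtx']),np.array(c['T'])
    d=T[:3,:3]@np.linalg.solve(K,[uv[0],uv[1],1]);o=T[:3,3]
    return o+d*(z-o[2])/d[2]
def proj(n,p):
    c=camera_model(n);T=np.array(c['T']);q=T[:3,:3].T@(np.array(p)-T[:3,3]);q=np.array(c['mtx'])@q;return q[:2]/q[2]
def crop(p,x0,y0,s=5): return ((p[0]+.5)/s-.5+x0,(p[1]+.5)/s-.5+y0)
def go(p,yaw):
    "shift/turn numbers from commanded ~ measured pose to TCP p, jaws(y axis) along yaw deg, tool down"
    s=sense();R=np.array(s['orientation']);a=np.radians(yaw);y=np.array([np.cos(a),np.sin(a),0]);best=None
    from scipy.spatial.transform import Rotation as Ro
    for sg in(1,-1):
        Y=sg*y;Z=np.array([0,0,-1.]);X=np.cross(Y,Z);r=Ro.from_matrix(R.T@np.c_[X,Y,Z]).as_rotvec(degrees=True)
        if best is None or np.linalg.norm(r)<np.linalg.norm(best): best=r
    d=R.T@(np.array(p)-s['tcp_pos'])
    print('shift',np.round(d/.12,3),'turn',np.round(best/180,4),'q7',s['qpos'][6])
E
python3 - <<'E'
from h import *
c1=lambda p,z:ray('top',crop(p,255,195),z)[:2].round(4)
c2=lambda p,z:ray('top',crop(p,95,190),z)[:2].round(4)
print('axis',c1((202,258),.198),'sq',c1((354,269),.154),'stud',c1((300,296),.24),'nose',c1((322,328),.17))
for n,cap,cor in(('A',(575,153),[(512,152),(588,100),(632,168),(558,222)]),('B',(567,308),[(500,303),(575,255),(622,327),(547,380)]),('C',(748,395),[(700,345),(793,349),(787,452),(690,442)])):
    q=np.array([c1(p,.046) for p in cor]);e=q-np.roll(q,-1,0);print(n,c1(cap,.074),q.mean(0),np.degrees(np.arctan2(e[:,1],e[:,0])).round(1),np.linalg.norm(e,axis=1).round(3))
print('tray walltop: rear-left',c2((760,135),.198),'rear-right',c2((762,455),.198),'lip floor',c2((383,150),.198),c2((372,455),.198))
print('posts',c2((728,118),.177),c2((728,478),.177))
print('tin',c1((380,532),.06))
E
```

```text
axis [ 0.5198 -0.1003] sq [ 0.5207 -0.1837] stud [ 0.491  -0.1524] nose [ 0.4852 -0.1651]
A [ 0.603  -0.3176] [ 0.60475 -0.319  ] [ 123.9   30.6  -54.5 -148.8] [0.056 0.049 0.056 0.05 ]
B [ 0.5106 -0.3098] [ 0.5105 -0.3091] [ 122.    31.1  -55.7 -150.3] [0.054 0.051 0.055 0.053]
C [ 0.4581 -0.413 ] [ 0.4609   -0.414425] [ 86.8  -6.  -96.7 171.8] [0.055 0.061 0.057 0.058]
tray walltop: rear-left [0.6038 0.0311] rear-right [0.428  0.0288] lip floor [0.5981 0.2366] [0.4308 0.2372]
posts [0.6188 0.0512] [0.4184 0.0493]
tin [ 0.383  -0.1988]
```

Request:
{"fn": "play_rows", "kwargs": {"targets": [[0.3,-0.19,-0.07,0,0,0],[0.6,-0.38,-0.14,0,0,0],[0.91,-0.565,-0.21,0,0,0],[0.91,-0.565,-0.21,0,0,0]], "claw": 0.4}}

```text
time: 0.43
tcp_pos: [0.2373, -0.4318, 0.2577]
orientation: [[0.963, 0.269, 0.006], [0.269, -0.963, 0.003], [0.006, -0.001, -1.0]]
wrist_force: [1.2, 1.1, 0.6]
gripper_width: 0.0597
```

Request:
{"fn": "play_rows", "kwargs": {"targets": [[0.3,-0.19,-0.07,0,0,0],[0.6,-0.38,-0.14,0,0,0],[0.91,-0.565,-0.21,0,0,0],[0.91,-0.565,-0.21,0,0,0]]}}

```text
time: 0.77
tcp_pos: [0.3247, -0.3373, 0.2831]
orientation: [[0.963, 0.27, 0.006], [0.27, -0.963, 0.003], [0.006, -0.001, -1.0]]
wrist_force: [0.5, 1.9, 0.4]
gripper_width: 0.0598
```

Request:
{"fn": "play_rows", "kwargs": {"targets": [[0.3,-0.19,-0.07,0,0,0],[0.6,-0.38,-0.14,0,0,0],[0.91,-0.565,-0.21,0,0,0],[0.91,-0.565,-0.21,0,0,0]]}}

```text
time: 1.1
tcp_pos: [0.4118, -0.2429, 0.3082]
orientation: [[0.963, 0.271, 0.006], [0.271, -0.963, 0.004], [0.007, -0.002, -1.0]]
wrist_force: [0.3, 0.8, 0.6]
gripper_width: 0.0596
```

Run:
```python
from h import *
s=sense();print(s['time'],s['tcp_pos'],s['gripper_width'])
go((.494,-.156,.33),-24)
a=get_image('top')[:,:,::-1];b=get_image('side')[:,:,::-1]
o=np.vstack([cv2.resize(a[190:340,300:500],None,fx=4,fy=4,interpolation=cv2.INTER_CUBIC)]);cv2.imwrite('pics/t1.png',a)
```

```text
1.1 [ 0.41176166 -0.242899    0.30815006] 0.05961171404305291
shift [ 0.857 -0.512 -0.175] turn [ 0.0003 -0.0024 -0.2794] q7 -47.71284461572408
```

View pics/t1.png

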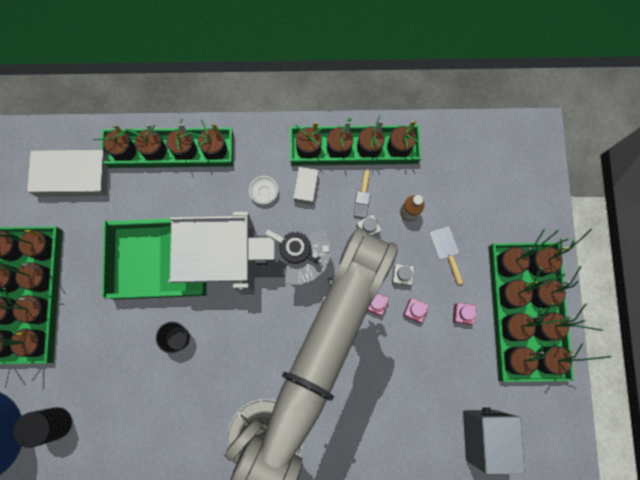

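Request:
{"fn": "play_rows", "kwargs": {"targets": [[0.3,-0.17,-0.06,0,0,-0.035],[0.6,-0.34,-0.12,0,0,-0.07],[0.857,-0.51,-0.175,0,0,-0.105],[0.857,-0.51,-0.175,0,0,-0.14],[0.857,-0.51,-0.175,0,0,-0.175],[0.857,-0.51,-0.175,0,0,-0.21],[0.857,-0.51,-0.175,0,0,-0.245],[0.857,-0.51,-0.175,0,-0.002,-0.279],[0.857,-0.51,-0.175,0,-0.002,-0.279],[0.857,-0.51,-0.175,0,-0.002,-0.279],[0.857,-0.51,-0.175,0,-0.002,-0.279]]}}

```text
time: 2.12
tcp_pos: [0.4886, -0.1666, 0.3274]
orientation: [[0.425, 0.905, -0.006], [0.905, -0.425, -0.004], [-0.006, -0.003, -1.0]]
wrist_force: [-0.9, -0.2, -0.3]
gripper_width: 0.0601
```

Run:
```python
from h import *
s=sense();print(s['time'],s['tcp_pos'],s['gripper_width'])
go((.494,-.156,.21),-24)
b=get_image('side')[:,:,::-1]
u=proj('side',(.494,-.156,.22)).astype(int);print(u,proj('side',(.494,-.156,.24)))
cv2.imwrite('pics/s1.png',cv2.resize(b[u[1]-70:u[1]+50,u[0]-80:u[0]+80],None,fx=5,fy=5,interpolation=cv2.INTER_CUBIC))
```

```text
2.1167 [ 0.48862227 -0.16662206  0.32741508] 0.06013134043429324
shift [0.105 0.006 0.978] turn [-0.0011  0.002  -0.0064] q7 -13.874263201967226
[334 206] [334.40061933 199.678545  ]
```

View pics/s1.png

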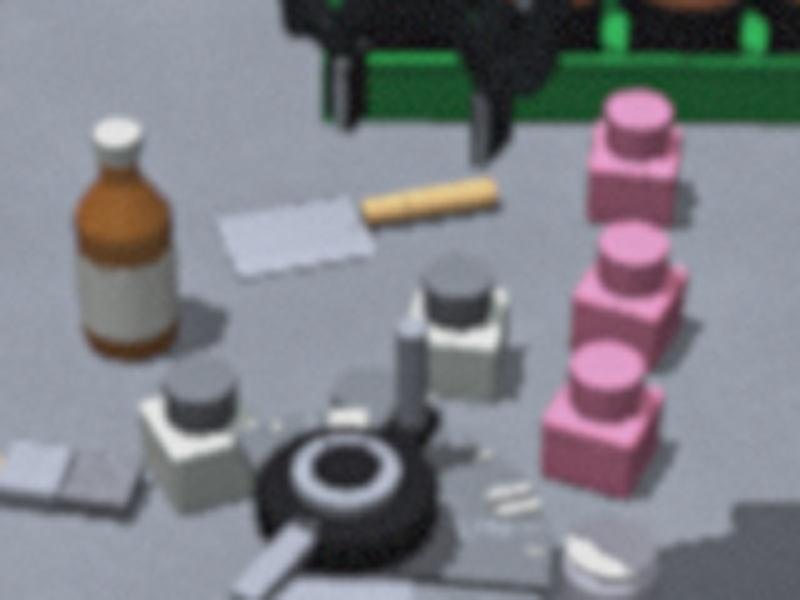

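The top view shows nothing new where the arm had been, so there are three jars and no fourth. In the side crop the stud top is at (410,325), full-image (336,201), within 2 px of my estimate.

Request:
{"fn": "play_rows", "kwargs": {"targets": [[0.115,-0.01,0.3,0,0,0],[0.115,-0.01,0.6,0,0,0],[0.115,-0.01,0.8,0,0,0],[0.115,-0.01,0.98,0,0,0],[0.115,-0.01,0.98,0,0,0],[0.115,-0.01,0.98,0,0,0]]}}

```text
time: 2.67
tcp_pos: [0.4926, -0.1529, 0.2096]
orientation: [[0.422, 0.907, -0.007], [0.907, -0.422, -0.003], [-0.006, -0.005, -1.0]]
wrist_force: [0.1, 1.2, 0.5]
gripper_width: 0.0597
```

Request:
{"fn": "play_rows", "kwargs": {"targets": [[0,0,0,0,0,0],[0,0,0,0,0,0],[0,0,0,0,0,0],[0,0,0,0,0,0],[0,0,0,0,0,0],[0,0,0,0,0,0]], "claw": -1}}

```text
time: 3.17
tcp_pos: [0.4946, -0.1531, 0.2118]
orientation: [[0.421, 0.907, -0.001], [0.907, -0.421, -0.005], [-0.005, 0.001, -1.0]]
wrist_force: [0.3, 0.0, 5.2]
gripper_width: 0.0144
```

```bash
cat >> h.py <<'E'
AX=np.array([.5198,-.1003])
def arc(a0,a1,n,off=0.):
    "rows to carry stud from collar clockwise-from-square angle a0 to a1 (deg), tool turning along"
    s=sense();R=np.array(s['orientation']);p0=s['tcp_pos'][:2]
    r=p0-AX;rows=[]
    for t in np.linspace(0,1,n+1)[1:]:
        da=-(a1-a0)*t; c,sn=np.cos(np.radians(da)),np.sin(np.radians(da))
        p=AX+np.array([[c,-sn],[sn,c]])@r
        d=R.T@np.r_[p-p0,0]
        rows.append([round(x,3) for x in d/.12]+[0,0,round(-da/180,4)])
    print('radius',np.linalg.norm(r),'angle',np.degrees(np.arctan2(-r[0],-r[1])))
    print(rows)
E
python3 - <<'E'
from h import *
s=sense();print(s['tcp_pos'],s['gripper_width'],s['wrist_force'])
arc(24,-1,6)
E
```

```text
[ 0.49459649 -0.15306316  0.21180239] 0.014412660710883766 [0.25323662 0.03669146 5.19842077]
radius 0.05847365475540213 angle 25.532526470988387
[[np.float64(0.001), np.float64(0.035), np.float64(0.0), 0, 0, np.float64(-0.0231)], [np.float64(0.004), np.float64(0.071), np.float64(0.0), 0, 0, np.float64(-0.0463)], [np.float64(0.01), np.float64(0.106), np.float64(0.0), 0, 0, np.float64(-0.0694)], [np.float64(0.019), np.float64(0.14), np.float64(0.0), 0, 0, np.float64(-0.0926)], [np.float64(0.03), np.float64(0.174), np.float64(-0.0), 0, 0, np.float64(-0.1157)], [np.float64(0.043), np.float64(0.206), np.float64(-0.0), 0, 0, np.float64(-0.1389)]]
```

Request:
{"fn": "play_rows", "kwargs": {"targets": [[0.001,0.035,0,0,0,-0.023],[0.004,0.071,0,0,0,-0.046],[0.01,0.106,0,0,0,-0.069],[0.019,0.14,0,0,0,-0.093],[0.03,0.174,0,0,0,-0.116],[0.043,0.206,0,0,0,-0.139],[0.043,0.206,0,0,0,-0.139],[0.043,0.206,0,0,0,-0.139],[0.043,0.206,0,0,0,-0.139],[0.043,0.206,0,0,0,-0.139]]}}

```text
time: 4.0
tcp_pos: [0.5203, -0.1586, 0.2118]
orientation: [[-0.002, 1.0, 0.001], [1.0, 0.002, -0.005], [-0.005, 0.001, -1.0]]
wrist_force: [3.7, 0.2, 5.4]
gripper_width: 0.014
```

Run:
```python
from h import *
s=sense();print(s['tcp_pos'],s['gripper_width'],s['wrist_force'],s['torque'])
arc(0,0,1)
```

```text
[ 0.52034254 -0.15863954  0.2118213 ] 0.01395148534299995 [3.67315113 0.24526052 5.44949067] [-0.07726047 -0.53871616 -0.06296712]
radius 0.0583420650790525 angle -0.5328202658418889
[[np.float64(0.0), np.float64(0.0), np.float64(0.0), 0, 0, np.float64(-0.0)]]
```

Request:
{"fn": "play_rows", "kwargs": {"targets": [[0,0,0,0,0,0],[0,0,0,0,0,0],[0,0,0,0,0,0],[0,0,0,0,0,0]], "claw": 0.4}}

```text
time: 4.33
tcp_pos: [0.5172, -0.1583, 0.2093]
orientation: [[-0.002, 1.0, -0.007], [1.0, 0.002, -0.003], [-0.003, -0.007, -1.0]]
wrist_force: [-0.1, 0.4, -0.5]
gripper_width: 0.0593
```

Request:
{"fn": "play_rows", "kwargs": {"targets": [[0,0,-0.3,0,0,0],[0,0,-0.6,0,0,0],[0,0,-0.9,0,0,0],[0,0,-0.95,0,0,0],[0,0,-0.95,0,0,0]]}}

```text
time: 4.75
tcp_pos: [0.5202, -0.1578, 0.3271]
orientation: [[-0.002, 1.0, 0.001], [1.0, 0.002, -0.005], [-0.005, 0.001, -1.0]]
wrist_force: [-0.0, 0.4, -0.4]
gripper_width: 0.0595
```

Run:
```python
from h import *
a=get_image('side')[:,:,::-1];
cv2.imwrite('pics/s2.png',cv2.resize(a[136:286,250:450],None,fx=4,fy=4,interpolation=cv2.INTER_CUBIC))
print(proj('side',(.5203,-.1623,.24)))
go((.603,-.318,.2),32)
```

```text
[323.29978057 197.92996719]
shift [-1.331  0.7    1.043] turn [-0.0014  0.0011 -0.177 ] q7 7.4840494979889245
```

View pics/s2.png

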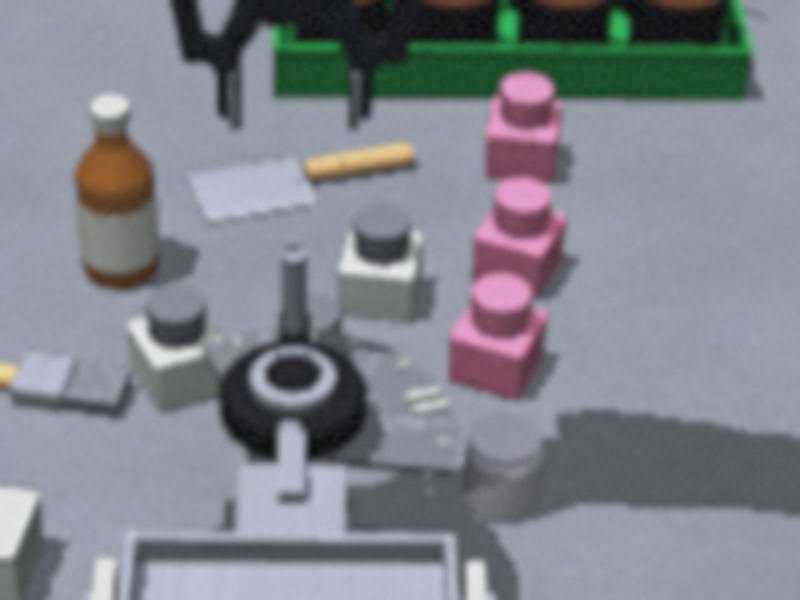

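The finger lies over the tail and the stud top at (293,248) matches the square-mark prediction, so the tray is locked. Next is jar A.

Request:
{"fn": "play_rows", "kwargs": {"targets": [[-0.3,0.16,0,0,0,0],[-0.6,0.32,0,0,0,0],[-0.67,0.35,0,0,0,0]]}}

```text
time: 5.05
tcp_pos: [0.5601, -0.2458, 0.3191]
orientation: [[0.006, 1.0, -0.011], [1.0, -0.006, -0.007], [-0.007, -0.011, -1.0]]
wrist_force: [-0.5, -1.2, -0.8]
gripper_width: 0.0597
```

Request:
{"fn": "play_rows", "kwargs": {"targets": [[-0.3,0.16,0.3,0,0,-0.03],[-0.6,0.32,0.6,0,0,-0.06],[-0.66,0.35,0.9,0,0,-0.09],[-0.66,0.35,1,0,0,-0.12],[-0.66,0.35,1,0,0,-0.15],[-0.66,0.35,1,0,0,-0.177],[-0.66,0.35,1,0,0,-0.177],[-0.66,0.35,1,0,0,-0.177]]}}

```text
time: 5.72
tcp_pos: [0.6014, -0.3174, 0.2022]
orientation: [[-0.528, 0.849, -0.008], [0.849, 0.528, -0.002], [0.002, -0.008, -1.0]]
wrist_force: [0.3, -0.3, 0.2]
gripper_width: 0.0596
```

Run:
```python
from h import *
a=get_image('side')[:,:,::-1];
s=sense();print(s['tcp_pos'])
u=proj('side',(.603,-.318,.074));print(u);x,y=int(u[0])-60,int(u[1])-60
cv2.imwrite('pics/s3.png',cv2.resize(a[y:y+90,x:x+150],None,fx=5,fy=5,interpolation=cv2.INTER_CUBIC));print(x,y)
for c in ((.603,-.318),(.5106,-.3098),(.4581,-.413)): print((proj('side',(*c,.074))-[x,y])*5)
go((.603,-.318,.05),32)
```

```text
[ 0.60181175 -0.31750398  0.20311809]
[294.92009215 210.66935866]
234 150
[304.60046075 303.3467933 ]
[469.44248437 314.38179478]
[561.36021537 203.69054334]
shift [-0.01   0.015  1.276] turn [-0.0023 -0.0003 -0.0006] q7 45.96116822694761
```

View pics/s3.png

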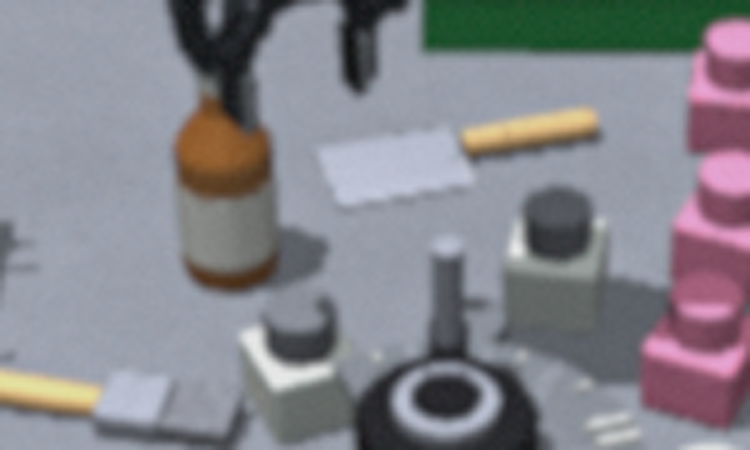

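Request:
{"fn": "play_rows", "kwargs": {"targets": [[-0.01,0.02,0.3,0,0,0],[-0.01,0.02,0.6,0,0,0],[-0.01,0.02,0.7,0,0,0]]}}

```text
time: 6.02
tcp_pos: [0.6013, -0.3168, 0.1149]
orientation: [[-0.529, 0.848, -0.013], [0.848, 0.529, -0.001], [0.006, -0.012, -1.0]]
wrist_force: [-1.3, 0.0, -0.4]
gripper_width: 0.0601
```

Request:
{"fn": "play_rows", "kwargs": {"targets": [[0,0,0.2,0,0,0],[0,0,0.4,0,0,0],[0,0,0.56,0,0,0],[0,0,0.56,0,0,0],[0,0,0.56,0,0,0]]}}

```text
time: 6.43
tcp_pos: [0.6037, -0.3181, 0.0528]
orientation: [[-0.529, 0.848, -0.007], [0.848, 0.529, -0.003], [0.001, -0.007, -1.0]]
wrist_force: [0.2, 0.2, 1.1]
gripper_width: 0.0596
```

Request:
{"fn": "play_rows", "kwargs": {"targets": [[0,0,0,0,0,0],[0,0,0,0,0,0],[0,0,0,0,0,0],[0,0,0,0,0,0],[0,0,0,0,0,0]], "claw": -1}}

```text
time: 6.85
tcp_pos: [0.607, -0.3181, 0.0563]
orientation: [[-0.53, 0.848, 0.001], [0.848, 0.53, -0.005], [-0.005, -0.002, -1.0]]
wrist_force: [0.8, 1.2, 5.6]
gripper_width: 0.0396
```

Request:
{"fn": "play_rows", "kwargs": {"targets": [[0,0,-0.25,0,0,0],[0,0,-0.5,0,0,0],[0,0,-0.75,0,0,0],[0,0,-1,0,0,0],[0,0,-1,0,0,0]]}}

```text
time: 7.27
tcp_pos: [0.6083, -0.3191, 0.181]
orientation: [[-0.529, 0.849, 0.007], [0.849, 0.529, -0.009], [-0.011, 0.001, -1.0]]
wrist_force: [2.2, 0.2, -0.8]
gripper_width: 0.0399
```

Request:
{"fn": "play_rows", "kwargs": {"targets": [[0,0,-0.25,0,0,0],[0,0,-0.5,0,0,0],[0,0,-0.75,0,0,0],[0,0,-1,0,0,0],[0,0,-1,0,0,0]]}}

```text
time: 7.68
tcp_pos: [0.6075, -0.3179, 0.2998]
orientation: [[-0.529, 0.849, 0.005], [0.849, 0.529, -0.008], [-0.01, 0.0, -1.0]]
wrist_force: [0.7, -0.1, -0.5]
gripper_width: 0.0403
```

Run:
```python
from h import *
s=sense();print(s['time'],s['tcp_pos'],s['gripper_width'],s['wrist_force'])
P=np.array([.5186,.0502]);a=np.radians(.5);X=np.array([np.cos(a),np.sin(a)]);Y=np.array([-X[1],X[0]])
for x,y in((.038,.037),(-.038,.037),(.038,.113),(-.038,.113)):print(P+X*x+Y*y)
go((*(P+X*.038+Y*.037),.29),0.5)
```

```text
7.6833 [ 0.60754451 -0.31794561  0.29979337] 0.040292863774761385 [ 0.72830949 -0.07297268 -0.48452849]
[0.55627567 0.0875302 ]
[0.48027857 0.08686698]
[0.55561245 0.16352731]
[0.47961535 0.16286409]
shift [3.095 1.424 0.052] turn [0.001  0.003  0.1745] q7 47.67047254223116
```

Request:
{"fn": "play_rows", "kwargs": {"targets": [[0.25,0.115,-0.15,0,0,0],[0.5,0.23,-0.3,0,0,0],[0.75,0.345,-0.3,0,0,0],[0.9,0.415,-0.3,0,0,0]]}}

```text
time: 8.02
tcp_pos: [0.5905, -0.194, 0.329]
orientation: [[-0.534, 0.846, -0.004], [0.846, 0.534, -0.001], [0.001, -0.004, -1.0]]
wrist_force: [0.3, 1.9, -2.8]
gripper_width: 0.04
```

Request:
{"fn": "play_rows", "kwargs": {"targets": [[0.25,0.115,0,0,0,0.02],[0.5,0.23,0,0,0,0.045],[0.75,0.345,0,0,0,0.07],[0.9,0.415,0,0,0,0.0872]]}}

```text
time: 8.35
tcp_pos: [0.5741, -0.0763, 0.3269]
orientation: [[-0.282, 0.959, -0.008], [0.959, 0.282, -0.002], [0.001, -0.008, -1.0]]
wrist_force: [0.6, 1.6, -1.5]
gripper_width: 0.0397
```

Run:
```python
from h import *
s=sense();print(s['time'],s['tcp_pos'],s['gripper_width'])
go((.5563,.0875,.33),0.5)
```

```text
8.35 [ 0.57409194 -0.07627157  0.32690836] 0.03970458033162329
shift [ 1.351  0.242 -0.027] turn [-0.0025  0.0001  0.0882] q7 12.345278750427616
```

Request:
{"fn": "play_rows", "kwargs": {"targets": [[0.25,0.06,0,0,0,0.03],[0.5,0.12,0,0,0,0.06],[0.75,0.17,0,0,0,0.087],[0.9,0.18,0,0,0,0.087]]}}

```text
time: 8.68
tcp_pos: [0.5646, 0.0331, 0.3262]
orientation: [[-0.013, 1.0, -0.008], [1.0, 0.013, -0.002], [-0.002, -0.008, -1.0]]
wrist_force: [0.0, 1.0, -2.0]
gripper_width: 0.0398
```

Request:
{"fn": "play_rows", "kwargs": {"targets": [[0.2,0,0,0,0,0],[0.35,0,0,0,0,0],[0.35,0,0,0,0,0],[0.35,0,0,0,0,0]]}}

```text
time: 9.02
tcp_pos: [0.5647, 0.0715, 0.3263]
orientation: [[-0.014, 1.0, -0.007], [1.0, 0.014, -0.005], [-0.005, -0.007, -1.0]]
wrist_force: [-0.5, 0.0, -2.6]
gripper_width: 0.0401
```

Run:
```python
from h import *
s=sense();print(s['time'],s['tcp_pos'],s['gripper_width'])
go((.5563,.0875,.239),0.5)
```

```text
9.0167 [0.56471425 0.07154687 0.32633292] 0.040060946419946765
shift [ 0.137 -0.063  0.728] turn [-0.0023  0.0015  0.0017] q7 -17.79644315831125
```

Request:
{"fn": "play_rows", "kwargs": {"targets": [[0.12,-0.06,0.2,0,0,0],[0.13,-0.06,0.4,0,0,0],[0.13,-0.06,0.55,0,0,0],[0.13,-0.06,0.63,0,0,0],[0.13,-0.06,0.68,0,0,0],[0.13,-0.06,0.73,0,0,0],[0.13,-0.06,0.73,0,0,0]]}}

```text
time: 9.6
tcp_pos: [0.5579, 0.0847, 0.2395]
orientation: [[-0.01, 1.0, -0.006], [1.0, 0.01, -0.004], [-0.004, -0.006, -1.0]]
wrist_force: [0.3, -0.3, -2.2]
gripper_width: 0.0403
```

Request:
{"fn": "play_rows", "kwargs": {"targets": [[0,0,0,0,0,0],[0,0,0,0,0,0],[0,0,0,0,0,0],[0,0,0,0,0,0]], "claw": 0.4}}

```text
time: 9.93
tcp_pos: [0.5586, 0.0861, 0.2414]
orientation: [[-0.011, 1.0, -0.002], [1.0, 0.011, -0.003], [-0.003, -0.002, -1.0]]
wrist_force: [0.3, 0.2, -0.0]
gripper_width: 0.0598
```

Request:
{"fn": "play_rows", "kwargs": {"targets": [[0,0,-0.25,0,0,0],[0,0,-0.5,0,0,0],[0,0,-0.75,0,0,0],[0,0,-0.9,0,0,0],[0,0,-0.9,0,0,0]]}}

```text
time: 10.35
tcp_pos: [0.5605, 0.0875, 0.3539]
orientation: [[-0.011, 1.0, 0.006], [1.0, 0.011, -0.001], [-0.001, 0.006, -1.0]]
wrist_force: [1.0, 1.1, 0.7]
gripper_width: 0.0598
```

Run:
```python
from h import *
a=get_image('side')[:,:,::-1]
cv2.imwrite('pics/s4.png',cv2.resize(a[160:400,240:440],None,fx=2.5,fy=2.5,interpolation=cv2.INTER_CUBIC))
b=get_image('top')[:,:,::-1];cv2.imwrite('pics/t4.png',b)
cv2.imwrite('pics/m4.png',np.hstack([cv2.resize(a[150:390,250:410],(400,600)),cv2.resize(b[190:340,300:400],(400,600))]))
for c in ((.5106,-.3098),(.4581,-.413)): print((proj('side',(*c,.074))-[250,150])*2.5,(proj('top',(*c,.074))-[300,190])*4)
print(sense()['tcp_pos']);go((.511,-.310,.33),32)
```

```text
[194.72124218 157.19089739] [271.94740627 264.80999146]
[240.68010769 101.84527167] [416.79401799 334.43750426]
[0.55880181 0.08666101 0.34915295]
shift [-3.3   -0.436  0.172] turn [-0.001   0.0009 -0.1741] q7 -19.29317427923963
```

View pics/m4.png

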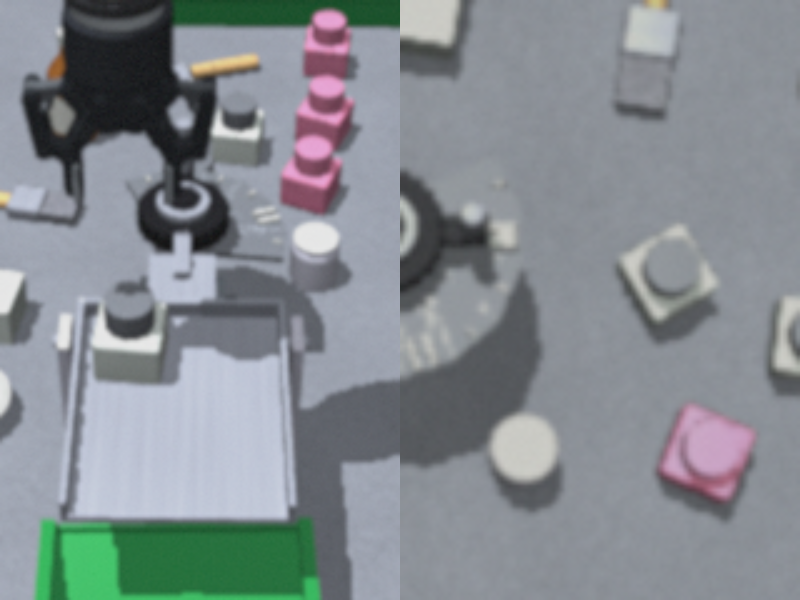

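Jar A stands in the rear-left of the tray, square on. Jar B (cap at 272,265 in the right half) hasn't moved. Now I'll fetch B.

Request:
{"fn": "play_rows", "kwargs": {"targets": [[-0.3,-0.04,0,0,0,0],[-0.6,-0.08,0,0,0,0],[-0.95,-0.13,0,0,0,0],[-0.95,-0.13,0,0,0,0]]}}

```text
time: 10.78
tcp_pos: [0.5429, -0.0406, 0.3466]
orientation: [[0.006, 1.0, -0.009], [1.0, -0.006, -0.013], [-0.013, -0.009, -1.0]]
wrist_force: [0.4, -2.4, -0.8]
gripper_width: 0.0595
```

Request:
{"fn": "play_rows", "kwargs": {"targets": [[-0.3,-0.04,0,0,0,0],[-0.6,-0.08,0,0,0,0],[-0.95,-0.13,0,0,0,0],[-0.95,-0.13,0,0,0,0]]}}

```text
time: 11.12
tcp_pos: [0.527, -0.1546, 0.3468]
orientation: [[0.006, 1.0, -0.01], [1.0, -0.007, -0.012], [-0.012, -0.01, -1.0]]
wrist_force: [-0.0, -3.1, 0.4]
gripper_width: 0.0597
```

Request:
{"fn": "play_rows", "kwargs": {"targets": [[-0.3,-0.04,0,0,0,-0.035],[-0.6,-0.08,0,0,0,-0.07],[-0.95,-0.13,0.1,0,0,-0.105],[-1,-0.13,0.3,0,0,-0.14],[-1,-0.13,0.6,0,0,-0.174],[-1,-0.13,0.9,0,0,-0.174],[-1,-0.13,0.9,0,0,-0.174]]}}

```text
time: 11.7
tcp_pos: [0.5075, -0.2607, 0.231]
orientation: [[-0.529, 0.848, -0.025], [0.849, 0.529, 0.005], [0.018, -0.019, -1.0]]
wrist_force: [-0.9, 0.4, -1.5]
gripper_width: 0.0599
```

Run:
```python
from h import *
s=sense();print(s['time'],s['tcp_pos'],s['gripper_width'])
go((.511,-.310,.05),32)
```

```text
11.7 [ 0.50746193 -0.26066698  0.23098937] 0.05991038391404147
shift [-0.391 -0.164  1.505] turn [-0.006  -0.0056 -0.0004] q7 46.865045718697246
```

Request:
{"fn": "play_rows", "kwargs": {"targets": [[-0.3,-0.16,0,0,0,0],[-0.35,-0.16,0.3,0,0,0],[-0.35,-0.16,0.6,0,0,0],[-0.35,-0.16,0.6,0,0,0],[-0.35,-0.16,0.6,0,0,0]]}}

```text
time: 12.12
tcp_pos: [0.5197, -0.308, 0.1692]
orientation: [[-0.529, 0.848, -0.008], [0.848, 0.529, -0.002], [0.003, -0.008, -1.0]]
wrist_force: [0.3, 0.1, 0.3]
gripper_width: 0.0599
```

Run:
```python
from h import *
s=sense();print(s['time'],s['tcp_pos'],s['gripper_width'])
go((.511,-.310,.05),32)
```

```text
12.1167 [ 0.51968154 -0.30800849  0.16919676] 0.05993498161001244
shift [ 0.021 -0.062  0.994] turn [-0.0025 -0.0009 -0.0002] q7 49.09436533954759
```

Request:
{"fn": "play_rows", "kwargs": {"targets": [[0.02,-0.05,0.3,0,0,0],[0.02,-0.06,0.6,0,0,0],[0.02,-0.06,0.8,0,0,0],[0.02,-0.06,0.96,0,0,0],[0.02,-0.06,0.96,0,0,0],[0.02,-0.06,0.96,0,0,0]]}}

```text
time: 12.62
tcp_pos: [0.5146, -0.3111, 0.0572]
orientation: [[-0.53, 0.848, -0.002], [0.848, 0.53, -0.005], [-0.003, -0.004, -1.0]]
wrist_force: [0.3, 0.3, 0.8]
gripper_width: 0.0601
```

Request:
{"fn": "play_rows", "kwargs": {"targets": [[0,0,0,0,0,0],[0,0,0,0,0,0],[0,0,0,0,0,0],[0,0,0,0,0,0],[0,0,0,0,0,0]], "claw": -1}}

```text
time: 13.03
tcp_pos: [0.5158, -0.3118, 0.0588]
orientation: [[-0.529, 0.848, 0.002], [0.848, 0.529, -0.007], [-0.007, -0.002, -1.0]]
wrist_force: [1.3, -0.4, 6.4]
gripper_width: 0.0396
```

Request:
{"fn": "play_rows", "kwargs": {"targets": [[0,0,-0.25,0,0,0],[0,0,-0.5,0,0,0],[0,0,-0.75,0,0,0],[0,0,-1,0,0,0],[0,0,-1,0,0,0]]}}

```text
time: 13.45
tcp_pos: [0.5179, -0.312, 0.1835]
orientation: [[-0.529, 0.848, 0.009], [0.848, 0.529, -0.011], [-0.014, 0.002, -1.0]]
wrist_force: [2.0, -0.7, -0.4]
gripper_width: 0.0397
```

Request:
{"fn": "play_rows", "kwargs": {"targets": [[0,0,-0.25,0,0,0],[0,0,-0.5,0,0,0],[0,0,-0.75,0,0,0],[0,0,-1,0,0,0],[0,0,-1,0,0,0]]}}

```text
time: 13.87
tcp_pos: [0.517, -0.3107, 0.303]
orientation: [[-0.529, 0.849, 0.008], [0.848, 0.529, -0.011], [-0.013, 0.001, -1.0]]
wrist_force: [1.1, -0.2, -0.5]
gripper_width: 0.0399
```

Request:
{"fn": "play_rows", "kwargs": {"targets": [[0,0,-0.25,0,0,0],[0,0,-0.4,0,0,0],[0,0,-0.4,0,0,0],[0,0,-0.4,0,0,0]]}}

```text
time: 14.2
tcp_pos: [0.5145, -0.3097, 0.3437]
orientation: [[-0.529, 0.848, -0.002], [0.848, 0.529, -0.005], [-0.003, -0.005, -1.0]]
wrist_force: [-0.5, -0.1, -1.3]
gripper_width: 0.0399
```

Run:
```python
from h import *
s=sense();print(s['time'],s['tcp_pos'],s['gripper_width'],s['wrist_force'])
go((.4803,.0865,.34),0.5)
```

```text
14.2 [ 0.51453257 -0.30973824  0.34368255] 0.039929935564047316 [-0.53452225 -0.12819837 -1.25908466]
shift [2.952 1.506 0.014] turn [-0.0012  0.0014  0.1748] q7 52.17118871033741
```

Request:
{"fn": "play_rows", "kwargs": {"targets": [[0.25,0.13,0,0,0,0],[0.5,0.26,0,0,0,0],[0.75,0.38,0,0,0,0],[0.95,0.485,0,0,0,0]]}}

```text
time: 14.53
tcp_pos: [0.5018, -0.1792, 0.3404]
orientation: [[-0.531, 0.847, -0.008], [0.847, 0.531, -0.002], [0.003, -0.008, -1.0]]
wrist_force: [1.1, 0.2, -2.1]
gripper_width: 0.0396
```

Request:
{"fn": "play_rows", "kwargs": {"targets": [[0.25,0.13,0,0,0,0.03],[0.5,0.26,0,0,0,0.06],[0.75,0.38,0,0,0,0.09],[0.95,0.485,0,0,0,0.12],[0.95,0.485,0,0,0,0.15],[0.95,0.485,0,0,0,0.175],[0.95,0.485,0,0,0,0.175],[0.95,0.485,0,0,0,0.175]]}}

```text
time: 15.2
tcp_pos: [0.4913, -0.0551, 0.3404]
orientation: [[-0.01, 1.0, -0.007], [1.0, 0.01, -0.004], [-0.004, -0.007, -1.0]]
wrist_force: [-0.4, -0.7, -1.8]
gripper_width: 0.0397
```

Run:
```python
from h import *
s=sense();print(s['time'],s['tcp_pos'],s['gripper_width'])
go((.4803,.0865,.34),0.5)
```

```text
15.2 [ 0.49126166 -0.05511501  0.34036663] 0.039724087847500714
shift [ 1.181e+00 -8.000e-02 -1.000e-03] turn [-0.0024  0.0013  0.0003] q7 -1.3285307239778141
```

Request:
{"fn": "play_rows", "kwargs": {"targets": [[0.25,-0.02,0,0,0,0],[0.5,-0.04,0,0,0,0],[0.75,-0.06,0,0,0,0],[0.98,-0.08,0,0,0,0]]}}

```text
time: 15.53
tcp_pos: [0.481, 0.0637, 0.3406]
orientation: [[-0.009, 1.0, -0.006], [1.0, 0.009, -0.003], [-0.003, -0.006, -1.0]]
wrist_force: [1.1, -0.6, -1.7]
gripper_width: 0.0395
```

Request:
{"fn": "play_rows", "kwargs": {"targets": [[0.2,0,0.1,0,0,0],[0.2,0,0.2,0,0,0],[0.2,0,0.2,0,0,0],[0.2,0,0.2,0,0,0]]}}

```text
time: 15.87
tcp_pos: [0.4808, 0.0852, 0.3163]
orientation: [[-0.008, 1.0, -0.007], [1.0, 0.008, -0.005], [-0.005, -0.007, -1.0]]
wrist_force: [-0.4, -0.9, -1.3]
gripper_width: 0.0397
```

Run:
```python
from h import *
s=sense();print(s['time'],s['tcp_pos'],s['gripper_width'])
go((.4803,.0865,.241),0.5)
```

```text
15.8667 [0.48084429 0.08518605 0.31625382] 0.03972293087910483
shift [0.014 0.    0.627] turn [-0.0023  0.0017 -0.0004] q7 -18.90195026223312
```

Request:
{"fn": "play_rows", "kwargs": {"targets": [[0.01,0,0.2,0,0,0],[0.01,0,0.4,0,0,0],[0.01,0,0.5,0,0,0],[0.01,0,0.58,0,0,0],[0.01,0,0.62,0,0,0],[0.01,0,0.63,0,0,0],[0.01,0,0.63,0,0,0]]}}

```text
time: 16.45
tcp_pos: [0.4815, 0.0871, 0.2422]
orientation: [[-0.007, 1.0, -0.004], [1.0, 0.007, -0.004], [-0.004, -0.004, -1.0]]
wrist_force: [0.4, -0.0, -1.9]
gripper_width: 0.0396
```

Request:
{"fn": "play_rows", "kwargs": {"targets": [[0,0,0,0,0,0],[0,0,0,0,0,0],[0,0,0,0,0,0],[0,0,0,0,0,0]], "claw": 0.35}}

```text
time: 16.78
tcp_pos: [0.4814, 0.0877, 0.2425]
orientation: [[-0.008, 1.0, -0.003], [1.0, 0.008, -0.004], [-0.004, -0.003, -1.0]]
wrist_force: [-0.2, 0.2, -0.6]
gripper_width: 0.0577
```

Request:
{"fn": "play_rows", "kwargs": {"targets": [[0,0,-0.25,0,0,0],[0,0,-0.5,0,0,0],[0,0,-0.75,0,0,0],[0,0,-0.9,0,0,0],[0,0,-0.9,0,0,0]]}}

```text
time: 17.2
tcp_pos: [0.4836, 0.0891, 0.3546]
orientation: [[-0.008, 1.0, 0.005], [1.0, 0.008, -0.002], [-0.002, 0.005, -1.0]]
wrist_force: [0.5, 1.2, 0.5]
gripper_width: 0.0575
```

Run:
```python
from h import *
a=get_image('side')[:,:,::-1]
b=get_image('top')[:,:,::-1]
cv2.imwrite('pics/m5.png',np.hstack([cv2.resize(a[150:390,250:410],(400,600)),cv2.resize(b[220:320,340:440],(400,400)).repeat(1,0) if 0 else np.vstack([cv2.resize(b[220:320,340:440],(400,400),interpolation=cv2.INTER_CUBIC),np.zeros((200,400,3),np.uint8)])]))
for c in ((.4581,-.413),): print((proj('side',(*c,.074))-[250,150])*2.5,(proj('top',(*c,.074))-[340,220])*4)
print(sense()['tcp_pos']);go((.459,-.413,.34),-5)
```

```text
[240.68010769 101.84527167] [256.79401799 214.43750426]
[0.48173219 0.08821208 0.35036067]
shift [-4.175 -0.223  0.103] turn [-0.0008  0.0012  0.0304] q7 -18.94386837968731
```

View pics/m5.png

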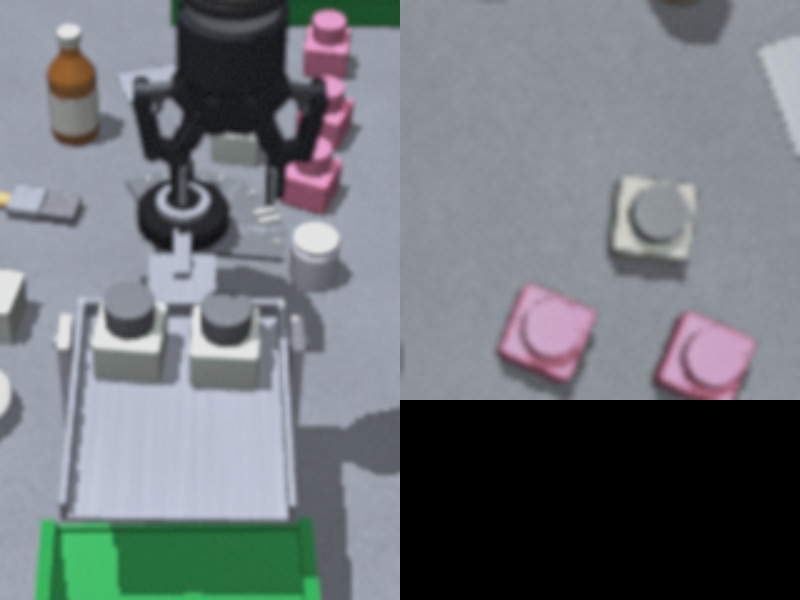

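Both jars stand side by side at the rear of the tray. Jar C is unmoved, with its cap at (658,213) in the picture. I'll fetch it next.

Request:
{"fn": "play_rows", "kwargs": {"targets": [[-0.3,-0.02,0,0,0,0],[-0.6,-0.03,0,0,0,0],[-0.98,-0.05,0,0,0,0],[-0.98,-0.05,0,0,0,0]]}}

```text
time: 17.63
tcp_pos: [0.4751, -0.0404, 0.348]
orientation: [[0.007, 1.0, -0.009], [1.0, -0.007, -0.01], [-0.01, -0.009, -1.0]]
wrist_force: [0.2, -1.9, -0.3]
gripper_width: 0.0575
```

Request:
{"fn": "play_rows", "kwargs": {"targets": [[-0.3,-0.02,0,0,0,0],[-0.6,-0.03,0,0,0,0],[-0.98,-0.05,0,0,0,0],[-0.98,-0.05,0,0,0,0]]}}

```text
time: 17.97
tcp_pos: [0.4687, -0.158, 0.3482]
orientation: [[0.007, 1.0, -0.01], [1.0, -0.008, -0.009], [-0.009, -0.01, -1.0]]
wrist_force: [0.3, -2.2, 0.5]
gripper_width: 0.0578
```

Request:
{"fn": "play_rows", "kwargs": {"targets": [[-0.3,-0.02,0,0,0,0],[-0.6,-0.03,0,0,0,0],[-0.98,-0.05,0,0,0,0],[-0.98,-0.05,0,0,0,0]]}}

```text
time: 18.3
tcp_pos: [0.4626, -0.2752, 0.3481]
orientation: [[0.007, 1.0, -0.011], [1.0, -0.007, -0.008], [-0.008, -0.011, -1.0]]
wrist_force: [0.0, -1.3, -0.6]
gripper_width: 0.0576
```

Request:
{"fn": "play_rows", "kwargs": {"targets": [[-0.3,-0.02,0.2,0,0,0.03],[-0.6,-0.03,0.4,0,0,0.03],[-0.98,-0.05,0.6,0,0,0.03],[-0.98,-0.05,1,0,0,0.03],[-0.98,-0.05,1,0,0,0.03],[-0.98,-0.05,1,0,0,0.03]], "claw": 0.4}}

```text
time: 18.8
tcp_pos: [0.4561, -0.3828, 0.2244]
orientation: [[0.09, 0.996, -0.016], [0.996, -0.09, 0.004], [0.003, -0.016, -1.0]]
wrist_force: [-0.1, 0.4, -0.4]
gripper_width: 0.0599
```

Run:
```python
from h import *
s=sense();print(s['time'],s['tcp_pos'],s['gripper_width'])
go((.459,-.413,.15),-5)
```

```text
18.8 [ 0.45614617 -0.38275585  0.22442851] 0.05986058384647151
shift [-0.25   0.056  0.619] turn [-0.0052 -0.0008 -0.0008] q7 25.618121392086913
```

Request:
{"fn": "play_rows", "kwargs": {"targets": [[-0.23,0.04,0.1,0,0,0],[-0.23,0.04,0.4,0,0,0],[-0.23,0.04,0.6,0,0,0],[-0.23,0.04,0.6,0,0,0],[-0.23,0.04,0.6,0,0,0]]}}

```text
time: 19.22
tcp_pos: [0.4626, -0.4099, 0.1595]
orientation: [[0.085, 0.996, -0.006], [0.996, -0.085, -0.002], [-0.002, -0.006, -1.0]]
wrist_force: [0.1, 0.5, 1.1]
gripper_width: 0.0599
```

Run:
```python
from h import *
s=sense();print(s['time'],s['tcp_pos'],s['gripper_width'])
go((.4585,-.4135,.05),-5)
```

```text
19.2167 [ 0.46262522 -0.40991695  0.15946136] 0.059922937892332204
shift [-0.03  -0.026  0.912] turn [-0.0019  0.0008  0.0007] q7 26.5416365257248
```

Request:
{"fn": "play_rows", "kwargs": {"targets": [[-0.03,-0.03,0.3,0,0,0],[-0.03,-0.03,0.6,0,0,0],[-0.03,-0.03,0.75,0,0,0],[-0.03,-0.03,0.89,0,0,0],[-0.03,-0.03,0.89,0,0,0],[-0.03,-0.03,0.89,0,0,0]]}}

```text
time: 19.72
tcp_pos: [0.4597, -0.4152, 0.055]
orientation: [[0.085, 0.996, -0.002], [0.996, -0.085, -0.005], [-0.006, -0.002, -1.0]]
wrist_force: [-0.2, -0.5, 0.1]
gripper_width: 0.0597
```

Request:
{"fn": "play_rows", "kwargs": {"targets": [[0,0,0,0,0,0],[0,0,0,0,0,0],[0,0,0,0,0,0],[0,0,0,0,0,0],[0,0,0,0,0,0]], "claw": -1}}

```text
time: 20.13
tcp_pos: [0.4609, -0.4163, 0.0566]
orientation: [[0.086, 0.996, 0.001], [0.996, -0.086, -0.008], [-0.008, 0.002, -1.0]]
wrist_force: [1.0, 0.8, 6.8]
gripper_width: 0.0398
```

Request:
{"fn": "play_rows", "kwargs": {"targets": [[0,0,-0.25,0,0,0],[0,0,-0.5,0,0,0],[0,0,-0.75,0,0,0],[0,0,-1,0,0,0],[0,0,-1,0,0,0]]}}

```text
time: 20.55
tcp_pos: [0.4626, -0.417, 0.1811]
orientation: [[0.086, 0.996, 0.006], [0.996, -0.086, -0.013], [-0.013, 0.008, -1.0]]
wrist_force: [1.5, -0.8, -1.0]
gripper_width: 0.0398
```

Request:
{"fn": "play_rows", "kwargs": {"targets": [[0,0,-0.25,0,0,0],[0,0,-0.5,0,0,0],[0,0,-0.75,0,0,0],[0,0,-1,0,0,0],[0,0,-1,0,0,0]]}}

```text
time: 20.97
tcp_pos: [0.462, -0.4155, 0.3001]
orientation: [[0.086, 0.996, 0.005], [0.996, -0.086, -0.012], [-0.012, 0.006, -1.0]]
wrist_force: [1.3, -1.0, -0.2]
gripper_width: 0.04
```

Request:
{"fn": "play_rows", "kwargs": {"targets": [[0,0,-0.25,0,0,0],[0,0,-0.5,0,0,0],[0,0,-0.5,0,0,0],[0,0,-0.5,0,0,0]]}}

```text
time: 21.3
tcp_pos: [0.4604, -0.414, 0.3539]
orientation: [[0.086, 0.996, -0.002], [0.996, -0.086, -0.006], [-0.006, -0.002, -1.0]]
wrist_force: [-0.4, -1.0, -1.9]
gripper_width: 0.0398
```

Run:
```python
from h import *
s=sense();print(s['time'],s['tcp_pos'],s['gripper_width'],s['wrist_force'])
go((.518,.163,.36),0.5)
```

```text
21.3 [ 0.46036606 -0.41400503  0.3538766 ] 0.03982229710767544 [-0.38031805 -0.95997453 -1.91162703]
shift [ 4.831  0.065 -0.08 ] turn [-0.0006  0.0019 -0.0302] q7 29.090120184191623
```

Request:
{"fn": "play_rows", "kwargs": {"targets": [[0.25,-0.01,0,0,0,0],[0.5,-0.03,0,0,0,0],[0.75,-0.04,0,0,0,0],[0.95,-0.05,0,0,0,0]]}}

```text
time: 21.63
tcp_pos: [0.4627, -0.2965, 0.3498]
orientation: [[0.084, 0.996, -0.008], [0.996, -0.084, -0.0], [-0.001, -0.008, -1.0]]
wrist_force: [0.8, 0.1, -2.1]
gripper_width: 0.0398
```

Request:
{"fn": "play_rows", "kwargs": {"targets": [[0.25,-0.01,0,0,0,0],[0.5,-0.03,0,0,0,0],[0.75,-0.04,0,0,0,0],[0.95,-0.05,0,0,0,0]]}}

```text
time: 21.97
tcp_pos: [0.4662, -0.1824, 0.3496]
orientation: [[0.084, 0.996, -0.009], [0.996, -0.084, -0.002], [-0.002, -0.008, -1.0]]
wrist_force: [-0.2, -0.3, -1.5]
gripper_width: 0.04
```

Request:
{"fn": "play_rows", "kwargs": {"targets": [[0.25,-0.01,0,0,0,0],[0.5,-0.03,0,0,0,0],[0.75,-0.04,0,0,0,0],[0.95,-0.05,0,0,0,0]]}}

```text
time: 22.3
tcp_pos: [0.4698, -0.0687, 0.3492]
orientation: [[0.084, 0.996, -0.009], [0.996, -0.084, -0.002], [-0.003, -0.008, -1.0]]
wrist_force: [0.3, 0.1, -2.1]
gripper_width: 0.0396
```

Request:
{"fn": "play_rows", "kwargs": {"targets": [[0.25,-0.01,0,0,0,0],[0.5,-0.03,0,0,0,0],[0.75,-0.04,0,0,0,-0.015],[0.95,-0.05,0,0,0,-0.03],[0.95,-0.05,0,0,0,-0.03],[0.95,-0.05,0,0,0,-0.03]]}}

```text
time: 22.8
tcp_pos: [0.4736, 0.0442, 0.349]
orientation: [[-0.012, 1.0, -0.008], [1.0, 0.012, -0.004], [-0.004, -0.008, -1.0]]
wrist_force: [-0.2, -1.0, -2.6]
gripper_width: 0.04
```

Run:
```python
from h import *
s=sense();print(s['time'],s['tcp_pos'],s['gripper_width'],s['wrist_force'])
go((.4797,.164,.33),0.5)
```

```text
22.8 [0.47364897 0.0442309  0.34901824] 0.039964188995754046 [-0.2248839  -0.96657449 -2.5828718 ]
shift [0.998 0.064 0.154] turn [-0.0027  0.0013  0.0011] q7 -12.520019643855333
```

Request:
{"fn": "play_rows", "kwargs": {"targets": [[0.25,0.02,0,0,0,0],[0.5,0.04,0,0,0,0],[0.75,0.06,0,0,0,0],[1,0.06,0.1,0,0,0],[1,0.06,0.15,0,0,0],[1,0.06,0.15,0,0,0],[1,0.06,0.15,0,0,0]]}}

```text
time: 23.38
tcp_pos: [0.4811, 0.1601, 0.3309]
orientation: [[-0.005, 1.0, -0.007], [1.0, 0.005, -0.007], [-0.007, -0.007, -1.0]]
wrist_force: [0.6, -0.4, -3.9]
gripper_width: 0.04
```

Run:
```python
from h import *
s=sense();print(s['time'],s['tcp_pos'],s['gripper_width'],s['wrist_force'])
go((.4797,.164,.239),0.5)
```

```text
23.3833 [0.48114069 0.1600738  0.33092523] 0.04004997198213226 [ 0.58355791 -0.44625602 -3.88207975]
shift [ 0.038 -0.006  0.766] turn [-0.0024  0.0022 -0.0011] q7 -28.99308249507307
```

Request:
{"fn": "play_rows", "kwargs": {"targets": [[0.035,0,0.2,0,0,0],[0.035,0,0.4,0,0,0],[0.035,0,0.58,0,0,0],[0.035,0,0.68,0,0,0],[0.035,0,0.73,0,0,0],[0.035,0,0.76,0,0,0],[0.035,0,0.76,0,0,0]]}}

```text
time: 23.97
tcp_pos: [0.4811, 0.1649, 0.2413]
orientation: [[-0.005, 1.0, -0.005], [1.0, 0.005, -0.005], [-0.005, -0.005, -1.0]]
wrist_force: [-0.0, 0.4, -1.7]
gripper_width: 0.04
```

Request:
{"fn": "play_rows", "kwargs": {"targets": [[0,0,0,0,0,0],[0,0,0,0,0,0],[0,0,0,0,0,0],[0,0,0,0,0,0]], "claw": 0.35}}

```text
time: 24.3
tcp_pos: [0.4814, 0.1668, 0.2426]
orientation: [[-0.008, 1.0, -0.002], [1.0, 0.008, -0.003], [-0.003, -0.002, -1.0]]
wrist_force: [-0.4, -0.2, 0.2]
gripper_width: 0.0575
```

Request:
{"fn": "play_rows", "kwargs": {"targets": [[0,0,-0.25,0,0,0],[0,0,-0.5,0,0,0],[0,0,-0.75,0,0,0],[0,0,-0.95,0,0,0],[0,0,-0.95,0,0,0]]}}

```text
time: 24.72
tcp_pos: [0.4835, 0.1687, 0.3615]
orientation: [[-0.008, 1.0, 0.006], [1.0, 0.008, 0.0], [0.0, 0.006, -1.0]]
wrist_force: [0.4, 0.5, 0.3]
gripper_width: 0.0582
```

Run:
```python
from h import *
s=sense();print(s['time'],s['tcp_pos'],s['gripper_width'],s['wrist_force'])
go((.5198,-.159,.35),0)
```

```text
24.7167 [0.48345377 0.16866496 0.36147661] 0.058178436166589305 [0.39439717 0.54206787 0.30560596]
shift [-2.733  0.28   0.097] turn [ 0.002  -0.0001  0.0026] q7 -29.44775273860981
```

Request:
{"fn": "play_rows", "kwargs": {"targets": [[-0.3,0.03,0,0,0,0],[-0.6,0.06,0,0,0,0],[-0.91,0.09,0,0,0,0],[-0.91,0.09,0,0,0,0]]}}

```text
time: 25.05
tcp_pos: [0.4947, 0.0471, 0.3551]
orientation: [[0.008, 1.0, -0.005], [1.0, -0.008, -0.011], [-0.011, -0.005, -1.0]]
wrist_force: [-0.2, -1.8, -0.7]
gripper_width: 0.0577
```

Request:
{"fn": "play_rows", "kwargs": {"targets": [[-0.3,0.03,0,0,0,0],[-0.6,0.06,0,0,0,0],[-0.91,0.09,0,0,0,0],[-0.91,0.09,0,0,0,0]]}}

```text
time: 25.38
tcp_pos: [0.505, -0.0624, 0.3551]
orientation: [[0.008, 1.0, -0.006], [1.0, -0.008, -0.011], [-0.011, -0.006, -1.0]]
wrist_force: [0.4, -0.8, 0.1]
gripper_width: 0.0576
```

Request:
{"fn": "play_rows", "kwargs": {"targets": [[-0.3,0.03,0,0,0,0],[-0.6,0.06,0,0,0,0],[-0.91,0.09,0,0,0,0],[-0.91,0.09,0,0,0,0],[-0.91,0.09,0,0,0,0],[-0.91,0.09,0,0,0,0]]}}

```text
time: 25.88
tcp_pos: [0.5164, -0.1598, 0.3563]
orientation: [[-0.008, 1.0, -0.005], [1.0, 0.008, -0.003], [-0.003, -0.005, -1.0]]
wrist_force: [-0.6, 1.5, -0.0]
gripper_width: 0.0572
```

Run:
```python
from h import *
s=sense();print(s['time'],s['tcp_pos'],s['gripper_width'],s['wrist_force'])
go((.5198,-.161,.212),0)
a=get_image('side')[:,:,::-1]
cv2.imwrite('pics/s6.png',cv2.resize(a[150:390,240:440],(500,600),interpolation=cv2.INTER_CUBIC))
```

```text
25.8833 [ 0.51638744 -0.15976575  0.35626629] 0.057249750414874304 [-0.59109069  1.51854151 -0.00509901]
shift [-0.007  0.034  1.202] turn [-0.0016  0.0008  0.0026] q7 8.198940868668618
```

View pics/s6.png

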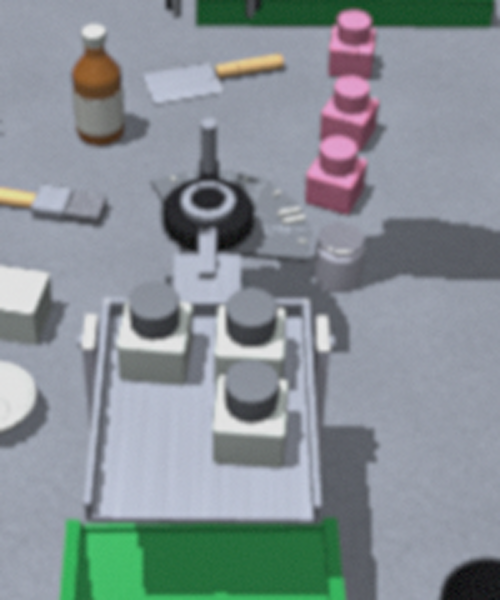

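All three jars stand on the locked, level tray at (155,340), (250,350) and (250,415), with the collar still at the square. Next I'll grasp the stud.

Request:
{"fn": "play_rows", "kwargs": {"targets": [[0,0.03,0.3,0,0,0],[0,0.03,0.6,0,0,0],[0,0.03,0.9,0,0,0],[0,0.03,1,0,0,0]]}}

```text
time: 26.27
tcp_pos: [0.516, -0.1583, 0.2313]
orientation: [[-0.012, 1.0, -0.013], [1.0, 0.012, -0.001], [-0.001, -0.013, -1.0]]
wrist_force: [0.1, 0.3, -0.4]
gripper_width: 0.0574
```

Request:
{"fn": "play_rows", "kwargs": {"targets": [[0,0,0.1,0,0,0],[0,0,0.18,0,0,0],[0,0,0.18,0,0,0],[0,0,0.18,0,0,0]]}}

```text
time: 26.6
tcp_pos: [0.5194, -0.16, 0.2153]
orientation: [[-0.01, 1.0, -0.004], [1.0, 0.01, -0.004], [-0.004, -0.004, -1.0]]
wrist_force: [0.3, -0.3, 0.4]
gripper_width: 0.0572
```

Request:
{"fn": "play_rows", "kwargs": {"targets": [[0,0,0,0,0,0],[0,0,0,0,0,0],[0,0,0,0,0,0],[0,0,0,0,0,0],[0,0,0,0,0,0],[0,0,0,0,0,0],[0,0,0,0,0,0]], "claw": -1}}

```text
time: 27.18
tcp_pos: [0.5201, -0.1611, 0.216]
orientation: [[-0.008, 1.0, -0.002], [1.0, 0.008, -0.005], [-0.005, -0.002, -1.0]]
wrist_force: [0.6, 1.1, 6.2]
gripper_width: 0.0138
```

Run:
```python
from h import *
s=sense();print(s['tcp_pos'],s['gripper_width'],s['wrist_force'])
arc(0,73,12)
```

```text
[ 0.52013546 -0.16114475  0.2160298 ] 0.01383911065564867 [0.59351448 1.07845109 6.17018621]
radius 0.06084567284242294 angle -0.31588783431871736
[[np.float64(0.003), np.float64(-0.054), np.float64(0.0), 0, 0, np.float64(0.0338)], [np.float64(0.012), np.float64(-0.107), np.float64(0.0), 0, 0, np.float64(0.0676)], [np.float64(0.026), np.float64(-0.159), np.float64(0.0), 0, 0, np.float64(0.1014)], [np.float64(0.046), np.float64(-0.209), np.float64(0.0), 0, 0, np.float64(0.1352)], [np.float64(0.07), np.float64(-0.257), np.float64(0.0), 0, 0, np.float64(0.169)], [np.float64(0.1), np.float64(-0.301), np.float64(0.0), 0, 0, np.float64(0.2028)], [np.float64(0.135), np.float64(-0.343), np.float64(0.0), 0, 0, np.float64(0.2366)], [np.float64(0.173), np.float64(-0.38), np.float64(0.0), 0, 0, np.float64(0.2704)], [np.float64(0.215), np.float64(-0.414), np.float64(-0.0), 0, 0, np.float64(0.3042)], [np.float64(0.261), np.float64(-0.442), np.float64(-0.0), 0, 0, np.float64(0.338)], [np.float64(0.309), np.float64(-0.466), np.float64(-0.0), 0, 0, np.float64(0.3718)], [np.float64(0.36), np.float64(-0.484), np.float64(-0.001), 0, 0, np.float64(0.4056)]]
```

Request:
{"fn": "play_rows", "kwargs": {"targets": [[0.003,-0.054,0,0,0,0.034],[0.012,-0.107,0,0,0,0.068],[0.026,-0.159,0,0,0,0.101],[0.046,-0.209,0,0,0,0.135],[0.07,-0.257,0,0,0,0.169],[0.1,-0.301,0,0,0,0.203],[0.135,-0.343,0,0,0,0.237],[0.173,-0.38,0,0,0,0.27],[0.215,-0.414,0,0,0,0.304],[0.261,-0.442,0,0,0,0.338],[0.309,-0.466,0,0,0,0.372],[0.36,-0.484,0,0,0,0.406],[0.36,-0.484,0,0,0,0.406],[0.36,-0.484,0,0,0,0.406],[0.36,-0.484,0,0,0,0.406],[0.36,-0.484,0,0,0,0.406],[0.36,-0.484,0,0,0,0.406],[0.36,-0.484,0,0,0,0.406],[0.36,-0.484,0,0,0,0.406],[0.36,-0.484,0,0,0,0.406]]}}

```text
time: 28.85
tcp_pos: [0.4587, -0.1166, 0.216]
orientation: [[0.954, 0.301, -0.009], [0.301, -0.954, -0.002], [-0.01, -0.0, -1.0]]
wrist_force: [-6.4, 3.1, 10.5]
gripper_width: 0.0143
```

Run:
```python
from h import *
s=sense();print(s['tcp_pos'],s['gripper_width'],s['wrist_force'])
arc(72,72,1)
```

```text
[ 0.45865015 -0.1166478   0.21595178] 0.01434595251500965 [-6.40778037  3.08071179 10.54705569]
radius 0.0632973543875174 angle 75.03257465784365
[[np.float64(0.0), np.float64(0.0), np.float64(0.0), 0, 0, np.float64(-0.0)]]
```

Request:
{"fn": "play_rows", "kwargs": {"targets": [[0,0,0,0,0,0],[0,0,0,0,0,0],[0,0,0,0,0,0],[0,0,0,0,0,0],[0,0,0,0,0,0]], "claw": 0.35}}

```text
time: 29.27
tcp_pos: [0.4606, -0.1185, 0.2146]
orientation: [[0.954, 0.298, -0.005], [0.298, -0.954, -0.004], [-0.006, 0.002, -1.0]]
wrist_force: [0.1, -0.4, 0.0]
gripper_width: 0.0578
```

Request:
{"fn": "play_rows", "kwargs": {"targets": [[0,0,-0.25,0,0,0],[0,0,-0.5,0,0,0],[0,0,-0.75,0,0,0],[0,0,-1,0,0,0],[0,0,-1,0,0,0],[0,0,-1,0,0,0],[0,0,-1,0,0,0],[0,0,-1,0,0,0],[0,0,-1,0,0,0],[0,0,-1,0,0,0],[0,0,-1,0,0,0],[0,0,-1,0,0,0]]}}

```text
time: 30.27
tcp_pos: [0.4611, -0.1178, 0.3346]
orientation: [[0.954, 0.299, -0.006], [0.299, -0.954, -0.004], [-0.006, 0.002, -1.0]]
wrist_force: [-0.0, -0.6, -0.6]
gripper_width: 0.0577
```

Run:
```python
from h import *
a=get_image('side')[:,:,::-1]
b=get_image('top')[:,:,::-1]
cv2.imwrite('pics/m7.png',np.hstack([cv2.resize(a[150:480,230:450],(400,600),interpolation=cv2.INTER_CUBIC),cv2.resize(b[190:340,90:190],(400,600),interpolation=cv2.INTER_CUBIC)]))
s=sense();print(s['tcp_pos'])
v=np.array([-np.sin(np.radians(71.5)),-np.cos(np.radians(71.5))]);q=AX+.0605*v;print(q,proj('side',(*(AX+.062*v),.24)),(proj('side',(*(AX+.062*v),.24))-[230,150])*[400/220,600/330])
go((*q,.216),-72)
```

```text
[ 0.46125594 -0.1178421   0.33484849]
[ 0.46242642 -0.11949693] [348.65690107 209.42900358] [215.73982013 108.05273379]
shift [0.011 0.014 0.99 ] turn [ 0.0007  0.0019 -0.0035] q7 -63.52191544793128
```

View pics/m7.png

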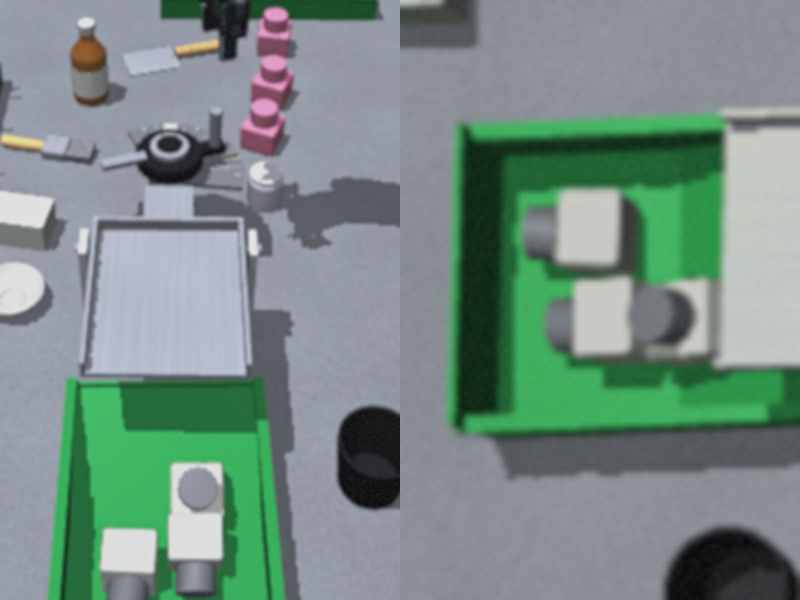

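All three jars are in the crate, the tray is back level, and the stud top at (215,112) is on the twin-bar mark as predicted. Now I'll grasp it and turn it back.

Request:
{"fn": "play_rows", "kwargs": {"targets": [[0.01,0.01,0.3,0,0,0],[0.01,0.01,0.6,0,0,0],[0.01,0.01,0.8,0,0,0],[0.01,0.01,0.98,0,0,0],[0.01,0.01,0.98,0,0,0],[0.01,0.01,0.98,0,0,0]]}}

```text
time: 30.87
tcp_pos: [0.4616, -0.119, 0.2169]
orientation: [[0.954, 0.299, -0.007], [0.299, -0.954, -0.003], [-0.008, 0.001, -1.0]]
wrist_force: [0.3, -0.4, 1.3]
gripper_width: 0.0577
```

Request:
{"fn": "play_rows", "kwargs": {"targets": [[0,0,0,0,0,0],[0,0,0,0,0,0],[0,0,0,0,0,0],[0,0,0,0,0,0],[0,0,0,0,0,0],[0,0,0,0,0,0],[0,0,0,0,0,0]], "claw": -1}}

```text
time: 31.45
tcp_pos: [0.4628, -0.1173, 0.2194]
orientation: [[0.954, 0.3, -0.003], [0.3, -0.954, -0.002], [-0.004, 0.001, -1.0]]
wrist_force: [-3.3, 1.9, 5.5]
gripper_width: 0.014
```

Run:
```python
from h import *
s=sense();print(s['tcp_pos'],s['gripper_width'],s['wrist_force'])
arc(72,-.5,12)
```

```text
[ 0.46279347 -0.11734197  0.21940205] 0.013970649753701379 [-3.31427674  1.8660679   5.53272555]
radius 0.05949935623657358 angle 73.35609101748055
[[np.float64(0.002), np.float64(0.052), np.float64(0.0), 0, 0, np.float64(-0.0336)], [np.float64(0.01), np.float64(0.104), np.float64(0.0), 0, 0, np.float64(-0.0671)], [np.float64(0.022), np.float64(0.155), np.float64(0.0), 0, 0, np.float64(-0.1007)], [np.float64(0.041), np.float64(0.204), np.float64(0.0), 0, 0, np.float64(-0.1343)], [np.float64(0.064), np.float64(0.25), np.float64(0.0), 0, 0, np.float64(-0.1678)], [np.float64(0.092), np.float64(0.294), np.float64(0.0), 0, 0, np.float64(-0.2014)], [np.float64(0.124), np.float64(0.335), np.float64(0.0), 0, 0, np.float64(-0.235)], [np.float64(0.161), np.float64(0.373), np.float64(-0.0), 0, 0, np.float64(-0.2685)], [np.float64(0.201), np.float64(0.406), np.float64(-0.0), 0, 0, np.float64(-0.3021)], [np.float64(0.245), np.float64(0.435), np.float64(-0.0), 0, 0, np.float64(-0.3356)], [np.float64(0.291), np.float64(0.459), np.float64(-0.0), 0, 0, np.float64(-0.3692)], [np.float64(0.34), np.float64(0.478), np.float64(-0.001), 0, 0, np.float64(-0.4028)]]
```

Request:
{"fn": "play_rows", "kwargs": {"targets": [[0.002,0.052,0,0,0,-0.034],[0.01,0.104,0,0,0,-0.067],[0.022,0.155,0,0,0,-0.101],[0.041,0.204,0,0,0,-0.134],[0.064,0.25,0,0,0,-0.168],[0.092,0.294,0,0,0,-0.201],[0.124,0.335,0,0,0,-0.235],[0.161,0.373,0,0,0,-0.268],[0.201,0.406,0,0,0,-0.302],[0.245,0.435,0,0,0,-0.336],[0.291,0.459,0,0,0,-0.369],[0.34,0.478,0,0,0,-0.403],[0.34,0.478,0,0,0,-0.403],[0.34,0.478,0,0,0,-0.403],[0.34,0.478,0,0,0,-0.403],[0.34,0.478,0,0,0,-0.403]]}}

```text
time: 32.78
tcp_pos: [0.5216, -0.1576, 0.2195]
orientation: [[-0.001, 1.0, 0.003], [1.0, 0.001, 0.001], [0.001, 0.003, -1.0]]
wrist_force: [3.6, 5.4, 1.8]
gripper_width: 0.014
```

Request:
{"fn": "play_rows", "kwargs": {"targets": [[0,0,0,0,0,0],[0,0,0,0,0,0],[0,0,0,0,0,0],[0,0,0,0,0,0],[0,0,0,0,0,0]], "claw": 0.35}}

```text
time: 33.2
tcp_pos: [0.5181, -0.1624, 0.2173]
orientation: [[0.002, 1.0, -0.005], [1.0, -0.003, -0.004], [-0.004, -0.005, -1.0]]
wrist_force: [-0.6, 0.7, -0.3]
gripper_width: 0.0574
```

Request:
{"fn": "play_rows", "kwargs": {"targets": [[0,0,-0.25,0,0,0],[0,0,-0.5,0,0,0],[0,0,-0.75,0,0,0],[0,0,-1,0,0,0],[0,0,-1,0,0,0],[0,0,-1,0,0,0],[0,0,-1,0,0,0]]}}

```text
time: 33.78
tcp_pos: [0.5185, -0.1614, 0.3366]
orientation: [[0.002, 1.0, -0.006], [1.0, -0.002, -0.004], [-0.004, -0.006, -1.0]]
wrist_force: [-0.1, -0.4, -0.3]
gripper_width: 0.0579
```

Run:
```python
from h import *
a=get_image('side')[:,:,::-1]
cv2.imwrite('pics/m8.png',cv2.resize(a[130:480,150:450],(600,700))[:600] if 0 else cv2.resize(a[130:480,150:450],(514,600),interpolation=cv2.INTER_CUBIC))
s=sense();print(s['time'],s['tcp_pos'],s['wrist_force'],(proj('side',(.5203,-.1623,.24))-[150,130])*600/350)
```

```text
33.8333 [ 0.51815228 -0.16140239  0.33587197] [ 1.13445459  0.22229914 -0.0562545 ] [297.08533812 116.45137232]
```

View pics/m8.png

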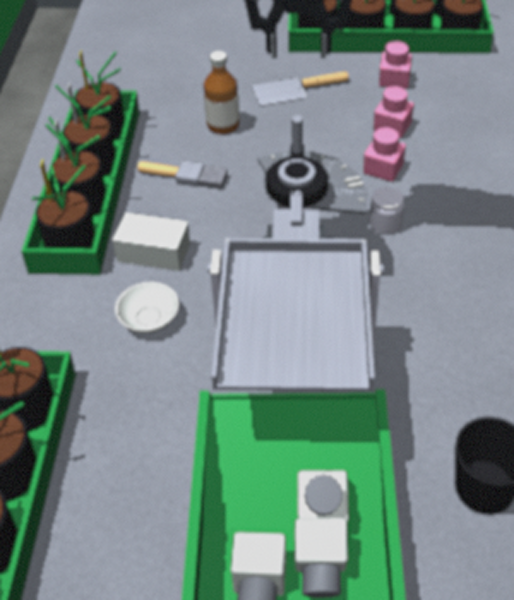

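The stud is at (297,119), against a prediction of (297,116). The finger lies over the tail, the tray is level, all three jars are in the crate and the bystanders look unmoved. Handing in.

```bash
python3 -c "
from cell import *
print(close_job())"
```

```text
the job is handed in; nothing more can be done
None
```

The job is done and handed in at about 34 s on the robot's clock. All three white jars are in the green crate, and the collar is back on the square mark with the tray level.

- **What I did:** I turned the collar to the square mark and set the three jars on the locked tray. Then I turned it to the twin-bar mark, so the tray tipped and the jars slid into the crate. Finally I turned the collar back to the square mark. There was no fourth jar in view, and I left the pink ones alone.
- **Last checks:** In the final picture the stud was within about 2 pixels of where the square mark puts it. The locking finger lay over the tray's tail, all three jars were in the crate, and the other things on the bench looked unmoved. The gripper was clear and touching nothing.
- **Disagreements:** The only mismatch was about 3° when I turned the collar to the twin-bar mark. The hand read 75° from the square mark while holding the stud, against the nominal 72°. Once released, the stud was on the mark in the picture. No check failed.

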